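Turn the serving board and build the sweets tower

TASK

The wooden serving board lies upside down: stand it up on edge braced against the front of the flower trough and lay it over, so that it rests flat on its rubber feet. Then build the sweets tower in the middle of its square part from all the pink cups that are there: the widest cup stands on the board, and each next narrower, taller one stands upright inside it, fully down on the floor of the cup before. Leave the plate, the candle jar and the gift box where they are.

Things in the scene. Friction and masses are not known exactly. Their poses are not given: they have to be found in the camera images.
- board: Wooden paddle board, 0.25 kg: square 110 x 110 mm with a handle on one side, 12 mm thick; 4 black rubber feet under the square (6 mm high, 42 mm either way from its middle). Origin: middle of the square at the feet's soles. z axis: from feet to serving face (wood z 6 to 18 mm). Starts upside down: z axis down, feet up, origin 18 mm above the table, handle roughly towards the trough.
- board_grip (a point): A point in the middle of the board's handle (width and thickness), 100 mm from the board's origin along the board's -x axis, 12 mm above the soles' plane; same axes as the board. The handle is 34 mm wide, 12 mm thick and runs from x = -55 to -125 mm. Held here lightly across the width, the board can swivel about the line between the finger pads.
- trough: The flower trough, fixed to the table beyond the board: a solid wooden box 90 mm deep (x), 420 mm long (y), 42 mm high, with small flowers on top up to about 65 mm. Origin: centre of its underside. Its plain upright front, 45 mm from the origin along its -x axis, faces the robot: the fence to tip the board against.
- cup_a: Round tapered pink ceramic cup, widest and lowest of the four sizes, loose, about 0.1 kg, mouth up; may be absent. 54 mm outside diameter at the foot, 70 mm at the rim, 46 mm high, walls 2.5 mm, floor 4 mm thick. Origin: centre of its underside; z up towards the mouth. Stands on the floor of any wider cup, its top then sticking out at least 28 mm above that cup's rim.
- cup_b: Round tapered pink ceramic cup, second widest, second lowest of the four sizes, loose, about 0.1 kg, mouth up; may be absent. 46 mm outside diameter at the foot, 58 mm at the rim, 70 mm high, walls 2.5 mm, floor 4 mm thick. Origin: centre of its underside; z up towards the mouth. Stands on the floor of any wider cup, its top then sticking out at least 28 mm above that cup's rim.
- cup_c: Round tapered pink ceramic cup, third: narrower and taller of the four sizes, loose, about 0.1 kg, mouth up; may be absent. 38 mm outside diameter at the foot, 47 mm at the rim, 94 mm high, walls 2.5 mm, floor 4 mm thick. Origin: centre of its underside; z up towards the mouth. Stands on the floor of any wider cup, its top then sticking out at least 28 mm above that cup's rim.
- cup_d: Round tapered pink ceramic cup, narrowest and tallest of the four sizes, loose, about 0.1 kg, mouth up; may be absent. 30 mm outside diameter at the foot, 36 mm at the rim, 118 mm high, walls 2.5 mm, floor 4 mm thick. Origin: centre of its underside; z up towards the mouth. Stands on the floor of any wider cup, its top then sticking out at least 28 mm above that cup's rim.
- plate: Bystander: white plate, 150 mm across, 16 mm high, near the robot's right. Origin: centre of its underside.
- candle: Bystander: amber glass candle jar with a brass lid, 64 mm across, 60 mm high, near the robot on its left. Origin: centre of its underside.
- gift: Bystander: small cardboard gift box with teal ribbon, 70 x 70 x 50 mm, beyond the left end of the trough. Origin: centre of its underside.

How it is judged:
By the outcome, as a careful person would: the job done as asked, in the order asked, and still so for the second after the job is handed in, with the robot touching nothing.
Of cup_a, cup_b, cup_c, cup_d only 3 to 4 are there at a start; the rules pass over those that are not, and their reading is None.
At some moment in a run one of board, cup_a, cup_b may be knocked a few centimetres aside while the robot is not near it.
It also fails if it takes over 210 s, if anything falls off the work surface, if the arm or the gripper's body presses on something with over 40 N, if the wrist force passes 120 N, or if a joint passes its speed limit or range.

ROBOT

A 6-joint arm with a two-finger parallel gripper is mounted at the origin on the work surface. World frame = base frame: x ahead of the robot, y to its left, z up, the work surface at z = 0. Lengths are in mm, angles in rad, forces in N, time in s.
With the tool pointing down it reaches from about 350 to 975 mm from the base axis. Payload 7.1 kg.
Tool frame: the origin (TCP) lies midway between the tips of the shut fingers; the grasp point (between the pads) lies env.hold_point_z behind it (env.hold_point_z is the distance from the TCP to the grasp point, in mm); z points along the fingers, y is the line along which they close (so a half turn about z gives the same grasp; the last joint's range is limited). The gripper opens to 88 mm and grips with 3 to 60 N. Pads are 20 mm wide; open, the fingers measure 115 mm over their backs; the gripper's body (75 mm by 178 mm) begins 61 mm behind the grasp point.
Start: joints at [-1.245, 0.423, 1.63, -0, 1.089, -0.019], TCP at [211.272, -588.191, 222.675] pointing down, gripper open.
Joint ranges: [-3, 3], [-0.9, 2.11], [0.09, 2.58], [-1.31, 4.45], [0.11, 2.69], [-2.54, 2.54]. Speed limits (rad/s): [2.39, 2.39, 3.01, 3.14, 3.14, 3.14].

INTERFACE

Orientations are given as a unit quaternion [x, y, z, w].
In Python, from station import env gives the robot as it stands. Calls block until the motion is done:
- env.reach(position, orientation): joint-space move of the TCP to a pose.
- env.move_l(position, rot=None, rate=150, f_stop=None): straight line of the TCP; rot=None keeps the orientation; rate is the mean speed in mm/s. With f_stop (N) it stops when the force on the tool has changed by that much, and returns True; else False.
- env.move_joints(angles): joint-space move.
- env.set_gripper(opening): finger opening in mm; the grip force is fixed at half the most; returns when the fingers have stopped.
- env.hold(seconds).
- env.ik(position, orientation): joint angles nearest the present ones, or None.
- env.read_state(): the state.
- env.camera(name): name is "scene" or "top" or "wrist"; returns the picture (384x512x3 uint8, blue, green, red); there is no depth.
- env.camera_params(name): a dict with "fx", "fy", "cx", "cy" (pixels), "pose" (4x4, takes a point from camera to world coordinates); the wrist camera has in their place "tool_from_camera" (4x4, takes a point from camera to tool coordinates, whose origin is the TCP and whose axes are the flange's). Camera axes: x right, y up, looking along -z (the intrinsics and any distortion apply to the point x, -y, -z); pixel columns grow to the right and rows downward; lengths in mm; the calibration is good to about 2 mm. A picture is of the moment at which its call begins: read the wrist's pose just before it. camera_params takes no time and is no camera call.
A pose or a line that the arm cannot do raises env.IKError and nothing moves.
- env.sign_off(): hands the job in; it is judged then, once.
Trained networks look in the newest picture that a camera, given by its name, has taken for a name from the list of things; names that differ only in an ending like _2 or _b are one class to them, and where a whole thing is asked for, a point or a joint stands for the part that bears it (a point fixed in the world has none). Each returns a list of dicts, best first, with "confidence" (0 to 1); they miss things now and then, are a little off and sometimes report something else, mostly with a low value. They report only what shows in the picture. A call takes as long as a camera call.
- env.boxes_of(camera, thing): "xy" ([column, row] in pixels, amid what is visible of it).
- env.trace(camera, thing): "mask" (384x512 bool, what is visible of it) and "xy" ([column, row] in pixels, amid what is visible of it).
- env.pinpoint(camera, thing): "xy" ([column, row] in pixels: a listed point, or the origin of a listed thing).
The state is a dict: "time_s": time; "qpos": joint angles; "dq": joint speeds; "tau": joint torques, N m; "tool_pos": TCP position; "orientation": TCP orientation; "force": force on the tool from outside, world axes, zero at the start; "wrist_torque": the same for the moment, N m; "width": finger opening in mm; "grip_force": force on a finger pad.
Only numpy, scipy, OpenCV 4.12 (cv2) and the standard library are available. Lean on these libraries where they do the work, as an engineer would, in place of code of your own. Each camera call takes 0.05 s, during which the arm holds its last target. There are 200 camera calls.

## Working session

There is one attempt and no reset: what is moved stays moved. The work goes in short steps, each a Python script; the robot and the scene stay as the last script left them, time stands still between calls to the robot, and variables do not carry over. Pictures are saved under pics/ and viewed, at most 14 in all, crops included, and the job is handed in when it is done.

```bash
ls; mkdir -p pics; cat > h.py <<'E'
import numpy as np, cv2
from scipy.spatial.transform import Rotation as R
from station import env
def ray(cam,px):
    p=env.camera_params(cam)
    if 'pose' in p: T=np.array(p['pose'])
    else:
        s=env.read_state(); B=np.eye(4); B[:3,:3]=R.from_quat(s['orientation']).as_matrix(); B[:3,3]=s['tool_pos']
        T=B@np.array(p['tool_from_camera'])
    d=np.array([(px[0]-p['cx'])/p['fx'],-(px[1]-p['cy'])/p['fy'],-1.])
    return T[:3,3],T[:3,:3]@d
def at(cam,px,z):
    o,d=ray(cam,px); return o+d*(z-o[2])/d[2]
def proj(cam,P):
    p=env.camera_params(cam); T=np.linalg.inv(np.array(p['pose'])); c=T[:3,:3]@np.array(P)+T[:3,3]
    return np.array([p['cx']+p['fx']*c[0]/-c[2],p['cy']-p['fy']*c[1]/-c[2]])
E
python3 - <<'E'
from h import *
np.set_printoptions(precision=1,suppress=True)
print(env.hold_point_z,env.read_state()['orientation'])
for c in('scene','top'):
    cv2.imwrite(f'pics/{c}0.png',env.camera(c))
    p=env.camera_params(c); print(c,{k:v for k,v in p.items() if k!='pose'},np.array(p['pose']))
    for t in('board','board_grip','trough','cup_a','plate','candle','gift'):
        for d in env.pinpoint(c,t)[:6]:
            print(c,t,round(d['confidence'],2),np.array(d['xy']),[at(c,d['xy'],z) for z in (0,18)])
print(env.camera_params('wrist'))
E
```

```text
pics
station.py
18.700000000000003 [ 1.   0.2 -0.  -0. ]
scene {'fx': 366.8036020838345, 'fy': 366.8036020838345, 'cx': 251.0884805769273, 'cy': 190.15863319605432} [[ -0.8  -0.4   0.4 904.3]
 [  0.6  -0.6   0.5 543.8]
 [  0.    0.7   0.8 834.6]
 [  0.    0.    0.    1. ]]
scene board 0.64 [260.7 191.6] [array([453.2, -27.7,   0. ]), array([462.9, -15.4,  18. ])]
scene board_grip 0.82 [230.3 209.2] [array([565.3, -24.7,   0. ]), array([572.6, -12.4,  18. ])]
scene trough 0.77 [190.3 239.3] [array([710.8,  -1.1,   0. ]), array([715. ,  10.6,  18. ])]
scene trough 0.37 [324.8 248.3] [array([434. , 231.9,   0. ]), array([444.2, 238.6,  18. ])]
scene cup_a 0.83 [325.1 247.8] [array([432.3, 231.2,   0. ]), array([442.5, 237.9,  18. ])]
scene cup_a 0.82 [219.6 149.2] [array([ 452.6, -259.2,   -0. ]), array([ 462.4, -241.9,   18. ])]
scene cup_a 0.59 [176.1 149.3] [array([ 571.6, -343.3,    0. ]), array([ 578.8, -324.2,   18. ])]
scene plate 0.77 [252.1 113.2] [array([ 248.3, -355.8,    0. ]), array([ 262.5, -336.4,   18. ])]
scene candle 0.74 [397.7 247.4] [array([273.7, 343.1,   0. ]), ar
[... 1137 characters left out ...]
.4,   -0. ]), array([ 457.9, -236.9,   18. ])]
top plate 0.61 [379.7 283.2] [array([ 233.3, -353. ,    0. ]), array([ 235.3, -347.8,   18. ])]
top candle 0.69 [149.3 274.9] [array([274.4, 331.9,   0. ]), array([275.8, 327. ,  18. ])]
top gift 0.94 [159.3 128.8] [array([721.1, 304.9,   0. ]), array([715.9, 300.3,  18. ])]
top gift 0.27 [263.1 208.7] [array([463.7, -12.1,   0. ]), array([462.3, -12. ,  18. ])]
{'fx': 325.3588851519316, 'fy': 325.3588851519316, 'cx': 257.90976697422315, 'cy': 189.51929261043063, 'tool_from_camera': array([[   0. ,    1. ,    0.3,   79.4],
       [   1. ,   -0. ,   -0. ,    0.1],
       [  -0. ,    0.3,   -1. , -163.1],
       [   0. ,    0. ,    0. ,    1. ]])}
```

View pics/scene0.png

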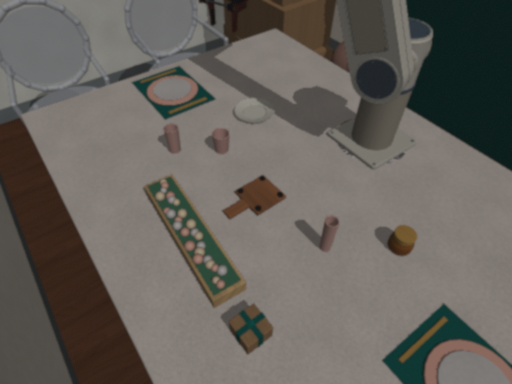

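View pics/top0.png

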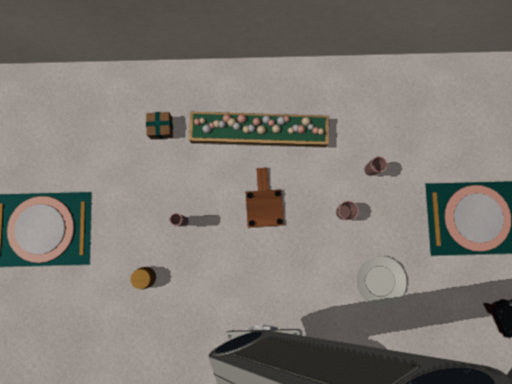

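The pictures show the board with its feet up at top (264,207), handle towards the trough at (263,176). There are three cups: tall and narrow at top (180,220), short and wide at (347,211), medium at (377,166). The candle, plate and gift are clear. The table-plane estimates from the two cameras agree within about 10 mm, so next is a wrist close-up.

```bash
python3 - <<'E'
from h import *
np.set_printoptions(precision=1,suppress=True)
D=[1,0,0,0]
env.reach([500,-15,300],D)
print(env.read_state()['qpos'])
cv2.imwrite('pics/w1.png',env.camera('wrist'))
for t in('board','board_grip'):
    for d in env.pinpoint('wrist',t)[:3]: print(t,d['confidence'],d['xy'],at('wrist',d['xy'],18 if t=='board' else 6))
m=env.trace('wrist','board')[0]['mask']
c,_=cv2.findContours(m.astype(np.uint8),cv2.RETR_EXTERNAL,cv2.CHAIN_APPROX_SIMPLE)
c=max(c,key=cv2.contourArea)[:,0]
P=np.array([at('wrist',p,12)[:2] for p in c]); print(P.min(0),P.max(0))
H=P[P[:,0]>535]; 
for x in(535,550,565,580): 
    s=P[abs(P[:,0]-x)<8]; print(x,s[:,1].min() if len(s) else 0,s[:,1].max() if len(s) else 0)
for q in ([0.924,0,0.383,0],[0.924,0,-0.383,0],[.7071,0,.7071,0],[.7071,0,-.7071,0]):
    print(q,R.from_quat(q).as_matrix()[:,2],env.ik([560,-15,180],q))
# cup profile in scene cam
env.camera('scene')
for d in env.trace('scene','cup_a'): 
    m=d['mask'];v,u=np.nonzero(m);print('cup',d['confidence'],d['xy'],u.min(),u.max(),v.min(),v.max(),m.sum())
E
```

```text
[-0.1  0.1  1.8 -0.   1.2  1.5]
board 0.67 [252.9, 175.2] [466.7  -8.9  18. ]
board 0.21 [253.9, 103.7] [564.2 -10.7  18. ]
board_grip 0.73 [251.2, 104.7] [562.5  -6.8   6. ]
[409.1 -73.4] [590.3  41. ]
535 0 0
550 -29.530347350384275 4.404920814697878
565 4.125607122891612 5.44510683979561
580 -29.24311681808181 5.173624345139469
[0.924, 0, 0.383, 0] [ 0.7  0.  -0.7] [-0.1  0.3  2.3  2.9  0.2 -1.4]
[0.924, 0, -0.383, 0] [-0.7 -0.  -0.7] [-0.   0.8  1.3 -0.   1.8  1.5]
[0.7071, 0, 0.7071, 0] [1. 0. 0.] [-0.1  1.   2.5  3.   1.9 -1.6]
[0.7071, 0, -0.7071, 0] [-1. -0.  0.] [-0.   1.2  1.  -0.1  2.5  1.5]
cup 0.95 [174.5, 139.3] 163 181 123 153 427
cup 0.71 [218.8, 139.3] 212 229 128 153 381
cup 0.58 [332.9, 231.8] 319 340 215 252 517
```

View pics/w1.png

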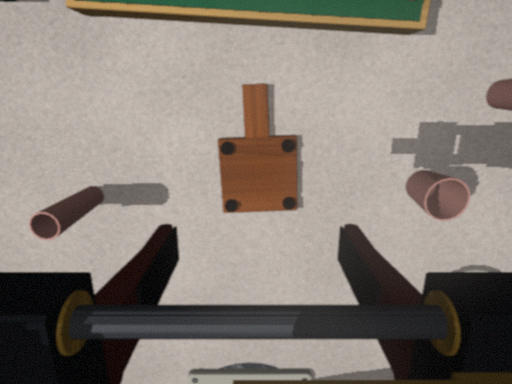

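The wrist view shows the board's handle at (256,110) and feet at the corners, nearly aligned with the trough. Handle centre is about (565,-12). Next I grip across the width, then raise it along the arc about its near edge.

```bash
python3 - <<'E'
from h import *
np.set_printoptions(precision=2,suppress=True)
env.set_gripper(60)
env.reach([565,-12,60],[1,0,0,0])
print(env.move_l([565,-12,1.5],rate=40,f_stop=8))
env.set_gripper(25)
s=env.read_state(); print(s['tool_pos'],s['width'],s['grip_force'],s['force'])
for a in np.radians([15,30,45,60,75,88]):
    env.move_l([410+155*np.cos(a),-12,1.5+155*np.sin(a)],rate=60)
    s=env.read_state(); print(s['tool_pos'],s['width'],s['grip_force'],s['force'],s['wrist_torque'])
cv2.imwrite('pics/s2.png',cv2.resize(env.camera('scene')[100:300,150:350],(600,600)))
E
```

```text
False
[565.03 -12.06   1.56] 34.042782202184085 29.642222821712494 [ 0.79 -0.36  0.96]
[559.6  -12.01  41.59] 33.33082719355583 29.99926060438156 [-0.11 -0.04 -4.1 ] [ 0.01 -0.31 -0.02]
[544.3  -12.    79.08] 33.58905006861929 29.9994957447052 [-0.06 -0.2  -2.29] [ 0.02 -0.24  0.  ]
[519.76 -12.02 111.21] 33.73275692983785 29.999355375766754 [ 0.84 -0.04 -2.58] [ 0.02 -0.24 -0.05]
[487.76 -12.   135.89] 33.79836271888222 29.999437630176544 [ 0.08 -0.38 -2.52] [ 0.02 -0.28  0.01]
[450.5  -12.02 151.41] 33.842077002212356 29.99938577413559 [ 0.56  0.07 -2.37] [ 0.1  -0.27  0.01]
[415.78 -12.02 156.64] 33.29525874054448 29.99953866004944 [ 0.49  0.96 -2.92] [-0.02 -0.25  0.04]
```

View pics/s2.png

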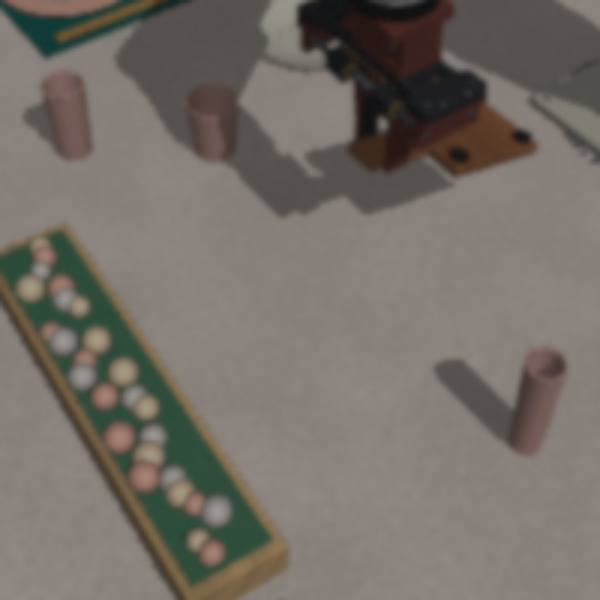

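The grip held the board rigid: the square is still level at crop (480,145) and never swivelled. I'll go low and see whether a nearly equal opening command lightens the grip.

```bash
python3 - <<'E'
from h import *
np.set_printoptions(precision=2,suppress=True)
env.move_l([560,-12,156],rate=150); env.move_l([560,-12,60],rate=100)
for w in [33,33.5,33.8,34,34.2,34.4]:
    env.set_gripper(w); env.hold(.2)
    s=env.read_state(); print(w,s['width'],s['grip_force'],s['force'],s['wrist_torque'])
    if s['grip_force']<8 or abs(s['wrist_torque'][1])<.12: break
E
```

```text
33 33.93434528737182 29.999400079250336 [-0.64  0.73 -3.58] [ 0.07 -0.24  0.05]
33.5 33.57385429780768 14.906968921422958 [-0.19  0.39 -0.74] [ 0.09  0.08 -0.02]
```

Commanding 33.5 halves the force and the board swivelled. Now lift it and look.

```bash
python3 - <<'E'
from h import *
np.set_printoptions(precision=2,suppress=True)
for z in [90,130,170]:
    env.move_l([560,-12,z],rate=60); env.hold(.3)
    s=env.read_state(); print(z,s['width'],s['grip_force'],s['force'],s['wrist_torque'])
cv2.imwrite('pics/s3.png',cv2.resize(env.camera('scene')[100:300,130:330],(600,600)))
E
```

```text
90 33.70473890571093 14.747760146856308 [2.97 0.76 0.92] [-0.02 -0.31 -0.  ]
130 33.53880036132048 14.435805827379227 [3.66 0.72 5.47] [ 0.05 -0.71  0.01]
170 33.67463231398168 14.437033832073212 [ 0.05 -0.05 -4.01] [ 0.07 -0.06 -0.02]
```

View pics/s3.png

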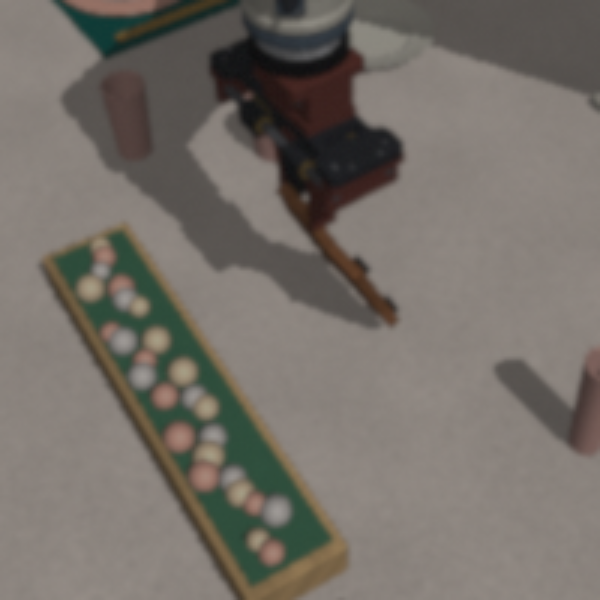

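The board hangs nearly upright with feet towards the robot. I'll carry it to the fence, feel for contact, and set it on edge.

```bash
python3 - <<'E'
from h import *
np.set_printoptions(precision=2,suppress=True)
def st(l):
    s=env.read_state(); print(l,s['tool_pos'],s['width'],s['grip_force'],s['force'],s['wrist_torque'])
env.move_l([630,-12,170],rate=100); env.hold(.3); st('a')
print(env.move_l([675,-12,170],rate=25,f_stop=3)); st('fence')
x=env.read_state()['tool_pos'][0]-2
env.move_l([x,-12,170],rate=25)
print(env.move_l([x,-12,135],rate=25,f_stop=4)); st('table')
cv2.imwrite('pics/s4.png',cv2.resize(env.camera('scene')[110:310,100:300],(600,600)))
E
```

```text
a [629.75 -12.01 170.15] 33.76833696675048 14.436979293823242 [ 0.62  0.88 -3.22] [ 0.04 -0.05 -0.  ]
False
fence [674.91 -12.01 170.05] 33.919745496051384 14.437178671360016 [ 0.11 -0.48 -3.9 ] [ 0.   -0.06  0.  ]
True
table [673.52 -11.96 142.15] 33.949963491804986 14.425753802061081 [ 1.92 -0.69  3.51] [ 0.07 -0.33 -0.02]
```

View pics/s4.png

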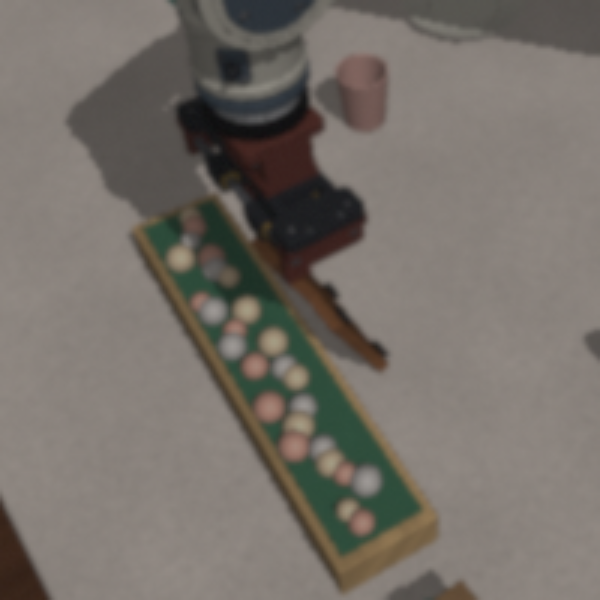

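It's on edge but leaning: grip forward, bottom edge back about 18°. I'll lighten the grip so it hangs plumb, then present it to the fence again.

```bash
python3 - <<'E'
from h import *
np.set_printoptions(precision=2,suppress=True)
def st(l):
    s=env.read_state(); print(l,s['tool_pos'],s['width'],s['grip_force'],s['force'],s['wrist_torque'])
env.move_l([673.5,-12,158],rate=60); 
env.set_gripper(33.75); env.hold(.8); st('hang')
env.move_l([640,-12,158],rate=60); env.hold(.5)
print(env.move_l([640,-12,140],rate=20,f_stop=3)); st('table')
print(env.move_l([625,-12,150],rate=20)); st('drag')
print(env.move_l([600,-12,147],rate=20)); st('lean')
cv2.imwrite('pics/s5.png',cv2.resize(env.camera('scene')[110:310,100:300],(600,600)))
E
```

```text
hang [673.44 -11.97 157.97] 33.82217722132872 7.270285785198212 [-0.55  0.12 -3.05] [ 0.04  0.26 -0.05]
True
table [640.23 -12.01 151.59] 33.79615283149942 7.220835462212563 [0.32 0.36 3.96] [ 0.04 -0.14  0.03]
False
drag [626.32 -12.03 151.51] 33.85417989629176 7.130584940314293 [1.14 0.59 7.67] [ 0.08 -0.18 -0.04]
False
lean [601.02 -11.97 148.23] 33.723118859219724 7.001661658287048 [0.19 0.55 8.97] [ 0.11 -0.08  0.  ]
```

View pics/s5.png

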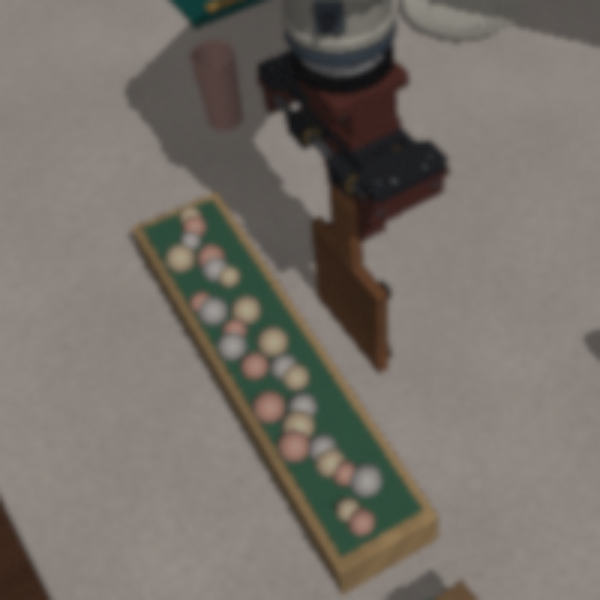

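The board now stands on edge with the handle leaning slightly towards the robot and the serving face to the trough. I'll slide the edge against the fence and lay it over.

```bash
python3 - <<'E'
from h import *
np.set_printoptions(precision=2,suppress=True)
def st(l):
    s=env.read_state(); print(l,s['tool_pos'].round(1) if hasattr(s['tool_pos'],'round') else s['tool_pos'],s['grip_force'],s['force'],s['wrist_torque'])
env.move_l([600,-12,149],rate=20); st('up')
print(env.move_l([660,-12,149],rate=20,f_stop=4)); st('fence')
x0=env.read_state()['tool_pos'][0]; a0=np.arccos(150/155); xp=x0+155*np.sin(a0)
print('pivot',xp)
for a in np.linspace(a0,np.pi/2,9)[1:]:
    env.move_l([xp-155*np.sin(a),-12,max(155*np.cos(a)-2,0)+ 6*np.sin(a)+1],rate=50); st(round(a,2))
cv2.imwrite('pics/s6.png',cv2.resize(env.camera('scene')[110:310,100:300],(600,600)))
E
```

```text
up [599.2 -12.  148.4] 7.002573162317276 [-0.72 -0.36 -0.19] [ 0.    0.04 -0.02]
False
fence [659.9 -12.  149. ] 9.08354938030243 [-1.9   0.22 -2.39] [-0.03  0.3  -0.06]
pivot 698.9508094616077
0.42 [637.6 -11.6 145.4] 7.607519030570984 [-0.9   1.08  9.34] [ 0.33  0.06 -0.  ]
0.58 [614.3 -11.8 132.4] 3.3713891700608656 [0.02 2.06 5.79] [0.38 0.06 0.05]
0.75 [593.9 -12.  116.7] 3.8570545279372936 [-0.74  1.73  1.02] [0.29 0.06 0.06]
0.91 [576.6 -12.1  98.5] 3.895772248506546 [-0.76  1.53  0.55] [0.27 0.09 0.06]
1.08 [562.2 -12.   77.7] 4.959394186735153 [-3.29  1.48  3.88] [0.27 0.37 0.06]
1.24 [552.6 -12.2  54.9] 6.072214096784592 [-3.17 -0.84  1.39] [-0.04  0.38 -0.01]
1.41 [544.2 -11.8  29.8] 7.264710143208504 [-6.83  1.1   4.48] [ 0.21  1.02 -0.04]
1.57 [540.4 -11.5   5.9] 10.109644532203674 [-11.4    3.03   3.04] [ 0.39  1.4  -0.16]
```

View pics/s6.png

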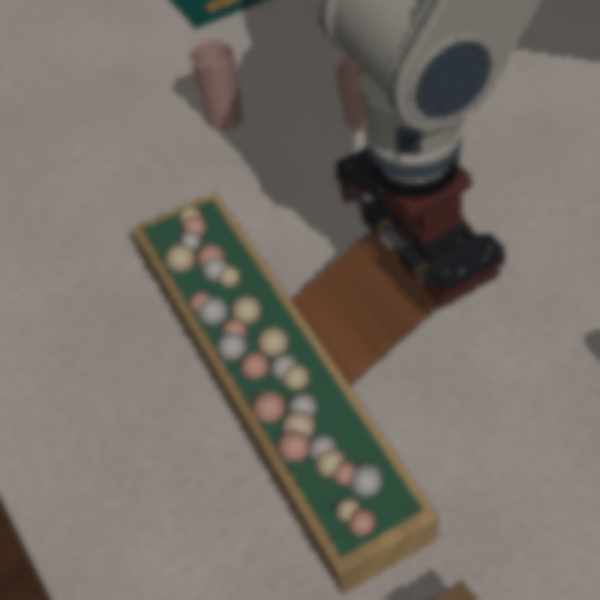

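The board lies over, feet down, its edge at the trough. I'll release, rise and measure.

```bash
python3 - <<'E'
from h import *
np.set_printoptions(precision=1,suppress=True)
env.move_l([537,-12,7.5],rate=20)
env.set_gripper(46); env.move_l([537,-12,120],rate=80)
env.set_gripper(88)
env.reach([470,-60,330],[1,0,0,0])
cv2.imwrite('pics/w7.png',env.camera('wrist'))
for d in env.pinpoint('wrist','board')[:2]: print(d['confidence'],d['xy'],at('wrist',d['xy'],0))
for d in env.pinpoint('wrist','board_grip')[:2]: print('grip',d['confidence'],d['xy'],at('wrist',d['xy'],12))
m=env.trace('wrist','board')[0]['mask']
c,_=cv2.findContours(m.astype(np.uint8),cv2.RETR_EXTERNAL,cv2.CHAIN_APPROX_SIMPLE)
c=max(c,key=cv2.contourArea)[:,0]
P=np.array([at('wrist',p,18)[:2] for p in c],np.float32); print(P.min(0),P.max(0))
S=P[P[:,0]>545]; print(cv2.minAreaRect(S))
print(env.read_state()['time_s'])
for d in env.pinpoint('wrist','cup_a')[:4]: print('cup',d['confidence'],d['xy'],at('wrist',d['xy'],0))
env.camera('top');env.camera('scene')
for cam in('top','scene'):
    for t in('board','cup_a'):
        for d in env.pinpoint(cam,t)[:5]: print(cam,t,d['confidence'],d['xy'],at(cam,d['xy'],0))
E
```

```text
0.89 [222.6, 52.9] [599.9 -10.4  -0. ]
grip 0.82 [224.0, 127.3] [498.4 -10.5  12. ]Traceback (most recent call last):
  File "<stdin>", line 10, in <module>
IndexError: list index out of range
```

View pics/w7.png

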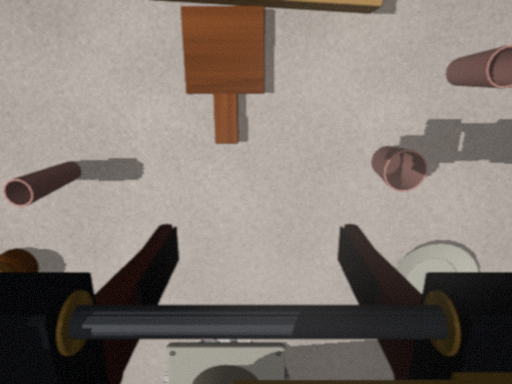

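The board is flat, feet down: square at wrist (224,50), handle towards the robot, edge a few millimetres from the trough. Next I fit cup outline models to the wrist masks to get sizes and positions, and fit the board's square too.

```bash
cat >> h.py <<'E'
from scipy.optimize import minimize
SZ={'a':(27,35,46),'b':(23,29,70),'c':(19,23.5,94),'d':(15,18,118)}
t_=np.linspace(0,2*np.pi,40)
def wproj(cam,P):
    p=env.camera_params(cam)
    if 'pose' in p: T=np.array(p['pose'])
    else:
        s=env.read_state(); B=np.eye(4); B[:3,:3]=R.from_quat(s['orientation']).as_matrix(); B[:3,3]=s['tool_pos']; T=B@np.array(p['tool_from_camera'])
    c=(np.array(P)-T[:3,3])@T[:3,:3]
    return np.stack([p['cx']+p['fx']*c[:,0]/-c[:,2],p['cy']-p['fy']*c[:,1]/-c[:,2]],1)
def iou(pts,m):
    im=np.zeros(m.shape,np.uint8); cv2.fillConvexPoly(im,cv2.convexHull((pts*16).astype(np.int32).reshape(-1,1,2)),1,shift=4)
    im=im>0; return (im&m).sum()/max(1,(im|m).sum())
def cuppts(x,y,k,z0=0):
    r0,r1,h=SZ[k]
    return np.vstack([np.c_[x+r*np.cos(t_),y+r*np.sin(t_),np.full(40,z)] for r,z in((r0,z0),(r1,z0+h))])
def fitcup(cam,m,xy,ks='abcd',z0=0):
    out=[]
    for k in ks:
        r=minimize(lambda q:-iou(wproj(cam,cuppts(q[0],q[1],k,z0)),m),xy,method='Nelder-Mead',options=dict(initial_simplex=np.array([xy,[xy[0]+10,xy[1]],[xy[0],xy[1]+10]]),xatol=.2,fatol=1e-4))
        out.append((round(-r.fun,3),k,r.x.round(1)))
    return sorted(out,key=lambda o:-o[0])
def findcup(xy,ks='abcd',z=300,z0=0):
    """hover near xy, return best fit"""
    env.reach([xy[0]+25,xy[1],z],[1,0,0,0]); env.hold(.2)
    im=env.camera('wrist')
    best=None
    for d in env.trace('wrist','cup_a'):
        P=at('wrist',d['xy'],z0+30)[:2]
        if np.hypot(*(P-xy))<90:
            f=fitcup('wrist',d['mask'],np.array(xy,float),ks,z0); print(d['confidence'],f[:2])
            if best is None or f[0][0]>best[0]: best=f[0]
    return best,im
E
python3 - <<'E'
from h import *
np.set_printoptions(precision=1,suppress=True)
env.reach([540,-12,330],[1,0,0,0]); env.hold(.2); im=env.camera('wrist')
tr=env.trace('wrist','board'); print('trace',len(tr))
for d in env.pinpoint('wrist','board')[:1]: print(d['confidence'],d['xy'],at('wrist',d['xy'],0))
for d in env.pinpoint('wrist','board_grip')[:1]: print('grip',at('wrist',d['xy'],12))
hsv=cv2.cvtColor(im,cv2.COLOR_BGR2HSV)
m=tr[0]['mask'] if tr else None
if m is not None:
    c,_=cv2.findContours(m.astype(np.uint8),cv2.RETR_EXTERNAL,cv2.CHAIN_APPROX_NONE)
    c=max(c,key=cv2.contourArea)[:,0]
    P=np.array([at('wrist',p,18)[:2] for p in c],np.float32); print(P.min(0),P.max(0))
    print(cv2.minAreaRect(P[P[:,0]>550]))
for i,xy in enumerate([(445,-248),(575,-341)]):
    b,im=findcup(xy); print(b)
print(env.read_state()['time_s'])
E
```

```text
trace 1
0.87 [255.4, 104.5] [601.1  -9.2   0. ]
grip [505.1 -10.2  12. ]
[478.7 -68.1] [658.   42.1]
((604.1347045898438, -13.001914978027344), (107.86226654052734, 109.99711608886719), 0.07698072493076324)
0.84 [(np.float64(0.925), 'b', array([ 447.3, -255.9])), (np.float64(0.895), 'c', array([ 451.3, -254.7]))]
(np.float64(0.925), 'b', array([ 447.3, -255.9]))
0.76 [(np.float64(0.888), 'c', array([ 578.3, -344.1])), (np.float64(0.877), 'd', array([ 581.4, -344.2]))]
(np.float64(0.888), 'c', array([ 578.3, -344.1]))
44.325
```

Board centre is (603,-12.5), yaw about 0. The cups fit as b, c and (tall) d. For exact axes I'll squeeze each cup crosswise before gripping. Start with cup b.

```bash
cat >> h.py <<'E'
DY=np.array([1.,0,0,0]); DX=(R.from_euler('z',90,degrees=True)*R.from_quat(DY)).as_quat()
def pick(x,y,zt,exp):
    """centre cup by a crosswise squeeze, then grip along y with TCP at height zt"""
    env.set_gripper(88)
    q=DX
    env.reach([x,y,170],q); env.move_l([x,y,zt],rate=120,f_stop=8)
    env.set_gripper(exp-8); print('sq',env.read_state()['width']); env.set_gripper(88)
    env.move_l([x,y,170],rate=150); env.reach([x,y,170],DY); env.move_l([x,y,zt],rate=120,f_stop=8)
    env.set_gripper(exp-8); env.hold(.2); s=env.read_state(); print('grip',s['width'],s['grip_force'])
    env.move_l([x,y,240],rate=120); s=env.read_state(); print('lift',s['width'],s['force'])
def place(x,y,zt,zc=None):
    """carry at 240, lower until contact; zt = expected TCP height at contact"""
    env.reach([x,y,240],DY); env.hold(.3)
    env.move_l([x,y,zt+12],rate=80); r=env.move_l([x,y,zt-3],rate=12,f_stop=3)
    s=env.read_state(); print('contact',r,s['tool_pos'],s['force'],'expected',zt)
E
python3 - <<'E'
from h import *
np.set_printoptions(precision=1,suppress=True)
pick(447.3,-255,45,57)
place(603,-12.5,63)
env.set_gripper(84); env.move_l([603,-12.5,170],rate=120)
b,im=findcup((603,-12.5),'abc',330,18); print(b)
cv2.imwrite('pics/w8.png',im); print(env.read_state()['time_s'])
for d in env.pinpoint('wrist','board')[:1]: print(d['confidence'],d['xy'],at('wrist',d['xy'],0))
E
```

```text
sq 56.937868912301994
grip 56.17618807328479 30.000477575522382
lift 56.21949427145671 [-0.2  0.3 -1.3]
contact True [603.  -12.5  63.1] [-0.8 -0.6  6.7] expected 63
0.75 [(np.float64(0.94), 'b', array([603.9, -13.1])), (np.float64(0.897), 'c', array([607.8, -13.5]))]
(np.float64(0.94), 'b', array([603.9, -13.1]))
61.775
0.7 [268.5, 179.9] [574.1 -29.5   0. ]
```

View pics/w8.png

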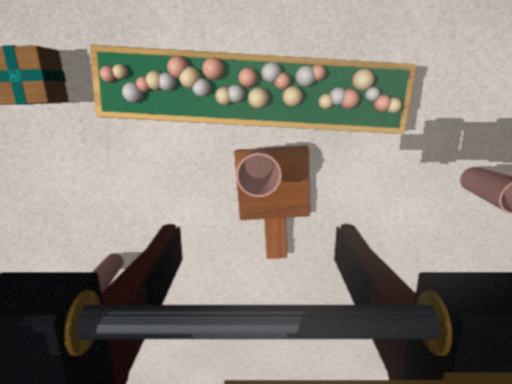

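The board has been knocked: its square is now at (273,183), so cup b at (258,174) stands off-centre. I'll measure the board and shift the cup.

```bash
python3 - <<'E'
from h import *
np.set_printoptions(precision=1,suppress=True)
def board():
    env.camera('wrist'); tr=env.trace('wrist','board'); cu=env.trace('wrist','cup_a')
    for d in env.pinpoint('wrist','board')[:1]: print('pin',d['confidence'],at('wrist',d['xy'],0))
    g=env.pinpoint('wrist','board_grip'); 
    if g: print('grip',g[0]['confidence'],at('wrist',g[0]['xy'],12))
    m=tr[0]['mask'].astype(np.uint8)
    for d in cu:
        if m[max(0,int(d['xy'][1])-40):int(d['xy'][1])+40,max(0,int(d['xy'][0])-40):int(d['xy'][0])+40].sum()>500: m|=d['mask'].astype(np.uint8)
    # fit whole paddle: square + handle
    def f(q):
        x,y,a=q; c,s=np.cos(a),np.sin(a)
        im=np.zeros(m.shape,np.uint8)
        for pl in ([(-55,-55),(55,-55),(55,55),(-55,55)],[(-125,-17),(-50,-17),(-50,17),(-125,17)]):
            for z in (18,6):
                P=[(x+c*u-s*v,y+s*u+c*v,z) for u,v in pl]
                cv2.fillConvexPoly(im,(wproj('wrist',P)*16).astype(np.int32),1,shift=4)
        return -(im&m).sum()/(im|m).sum()
    p=env.pinpoint('wrist','board')[0]['xy']; x0=np.r_[at('wrist',p,0)[:2],0]
    r=min((minimize(f,x0+[0,0,da],method='Nelder-Mead',options=dict(initial_simplex=x0+[0,0,da]+np.array([[0,0,0],[8,0,0],[0,8,0],[0,0,.1]]))) for da in(-.1,0,.1)),key=lambda r:r.fun)
    print('fit',r.fun,r.x[:2],np.degrees(r.x[2]))
board()
env.reach([610,-30,330],DY); env.hold(.2); board()
E
```

```text
pin 0.89 [570.  -32.4   0. ]
grip 0.59 [467.9 -41.6  12. ]
fit 0.0 [642.1  84.9] -120.32113697747289
pin 0.94 [570.1 -28.    0. ]
grip 0.81 [470.  -40.2  12. ]
fit 0.0 [617.9  84. ] -108.8619810748564<stdin>:19: RuntimeWarning: overflow encountered in scalar negative
```

```bash
cat >> h.py <<'E'
def board():
    env.camera('wrist'); tr=env.trace('wrist','board'); cu=env.trace('wrist','cup_a')
    x0=np.r_[at('wrist',env.pinpoint('wrist','board')[0]['xy'],0)[:2],.07]
    m=tr[0]['mask'].astype(np.uint8); ig=np.zeros(m.shape,np.uint8)
    for d in cu: ig|=cv2.dilate(d['mask'].astype(np.uint8),np.ones((5,5),np.uint8))
    def f(q):
        x,y,a=q; c,s=np.cos(a),np.sin(a)
        im=np.zeros(m.shape,np.uint8)
        for pl in ([(-55,-55),(55,-55),(55,55),(-55,55)],[(-125,-17),(-50,-17),(-50,17),(-125,17)]):
            for z in (18,6):
                P=[(x+c*u-s*v,y+s*u+c*v,z) for u,v in pl]
                cv2.fillConvexPoly(im,(wproj('wrist',P)*16).astype(np.int32),1,shift=4)
        return -float(((im&m)*(1-ig)).sum())/float(((im|m)*(1-ig)).sum())
    r=minimize(f,x0,method='Nelder-Mead',options=dict(initial_simplex=x0+np.array([[0,0,0],[8,0,0],[0,8,0],[0,0,.1]])))
    print('board fit',-r.fun,r.x[:2],np.degrees(r.x[2])); return r.x
E
python3 - <<'E'
from h import *
np.set_printoptions(precision=1,suppress=True)
board()
env.reach([590,-40,300],DY); env.hold(.2); board()
E
```

```text
board fit 0.9526411657559198 [571.  -34.2] 4.1997110467393135
board fit 0.0 [570.6 -29.8] 4.010704565915763
```

```bash
python3 - <<'E'
from h import *
np.set_printoptions(precision=1,suppress=True)
env.reach([628,-12.5,330],DY); env.hold(.2)
print(at('wrist',(273.5,182.5),18)); board()
for d in env.pinpoint('wrist','board')[:1]: print('pin',d['confidence'],at('wrist',d['xy'],0))
E
```

```text
[574.2 -36.9  18. ]
board fit 0.9683408712211379 [571.2 -34. ] 3.6674327497562524
pin 0.86 [571.7 -31.1   0. ]
```

```bash
python3 - <<'E'
from h import *
np.set_printoptions(precision=1,suppress=True)
env.reach([603,-12.5,170],DY); env.set_gripper(88); env.move_l([603,-12.5,63],rate=100,f_stop=8)
env.set_gripper(49); print(env.read_state()['width'])
env.move_l([603,-12.5,90],rate=60); env.move_l([571.5,-34,90],rate=80)
print(env.move_l([571.5,-34,60],rate=12,f_stop=3),env.read_state()['tool_pos'])
env.set_gripper(84); env.move_l([571.5,-34,170],rate=120)
b,im=findcup((571.5,-34),'b',330,18); x=board(); cv2.imwrite('pics/w9.png',im)
print('cup-board',b[2]-x[:2]); print(env.read_state()['time_s'])
b,im=findcup((578,-344),'cd')
b2,im=findcup((431,228),'cd')
print(b,b2)
E
```

```text
55.89716145438962
True [571.5 -34.   63.1]
0.63 [(np.float64(0.893), 'b', array([572.4, -34.3]))]
board fit 0.9542986425339367 [572.3 -34.9] 3.3278622437203844
cup-board [0.1 0.6]
73.425
0.98 [(np.float64(0.921), 'c', array([ 576.3, -344.5])), (np.float64(0.875), 'd', array([ 579.5, -344.2]))]
0.58 [(np.float64(0.926), 'd', array([432.6, 229.3])), (np.float64(0.751), 'c', array([429.2, 226.9]))]
(np.float64(0.921), 'c', array([ 576.3, -344.5])) (np.float64(0.926), 'd', array([432.6, 229.3]))
```

View pics/w9.png

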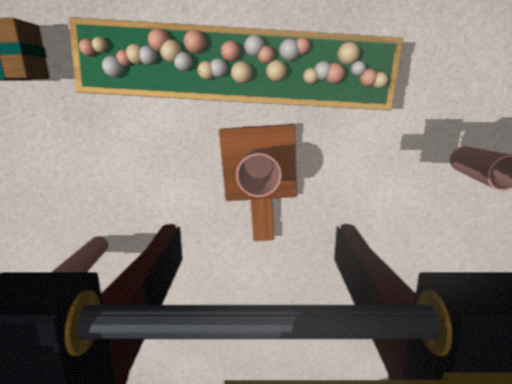

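Cup b now stands in the middle of the square (rim at (258,175), foot over the square's centre). Next cup c.

```bash
python3 - <<'E'
from h import *
np.set_printoptions(precision=1,suppress=True)
pick(577,-344.5,72,46)
env.reach([571.5,-34,240],DY)
print('b check'); env.camera('top')
for d in env.trace('top','cup_a'): 
    f=fitcup('top',d['mask'],at('top',d['xy'],50)[:2],'bcd',0); print(d['xy'],f[0])
place(571.5,-34,94)
cv2.imwrite('pics/s10.png',cv2.resize(env.camera('scene')[110:260,150:350],(800,600)))
print(env.read_state()['time_s'])
E
```

```text
sq 45.50628856077422
grip 45.95630419088755 30.000241197558353
lift 45.85497549367707 [-0.   0.4 -0.5]
b check
[178.7, 219.5] (np.float64(0.89), 'd', array([431.4, 227.1]))
contact True [571.8 -34.   94. ] [ 1.  -0.6  4.3] expected 94
92.6417
```

View pics/s10.png

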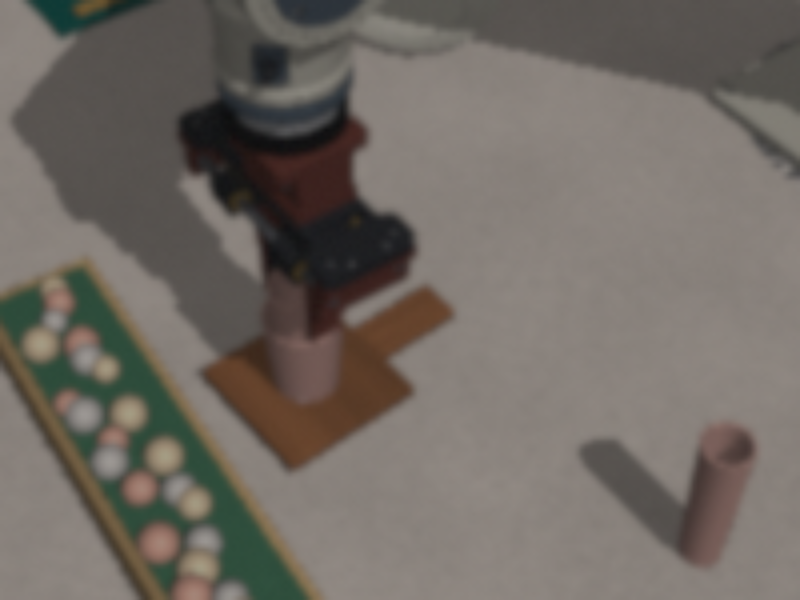

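Cup c is fully down: contact came at the expected 94 mm, and it sits upright in b at (300,300). Release, then cup d.

```bash
python3 - <<'E'
from h import *
np.set_printoptions(precision=1,suppress=True)
env.set_gripper(84); env.move_l([571.8,-34,190],rate=120)
pick(432,228.8,96,35)
place(571.6,-34,122)
env.set_gripper(80); env.move_l([571.6,-34,240],rate=120)
print(env.read_state()['time_s'])
env.reach([480,-180,350],DY); env.hold(.3)
a=env.camera('scene')[110:260,150:350]; b=env.camera('top')[100:300,130:397]
cv2.imwrite('pics/s11.png',np.vstack([cv2.resize(a,(400,300),interpolation=cv2.INTER_CUBIC),cv2.resize(b,(400,300),interpolation=cv2.INTER_CUBIC)]))
for n in('plate','candle','gift'):
    for d in env.pinpoint('top',n)[:1]: print(n,at('top',d['xy'],0))
for k,z in zip('bcd',(18,22,26)): print(k,proj('top',[571.6,-34,z+SZ[k][2]])*1.5-[195,150]+[0,300])
env.reach([610,-34,370],DY); env.hold(.2); im=env.camera('wrist'); cv2.imwrite('pics/w12.png',im)
print([wproj('wrist',[[571.6,-34,z+SZ[k][2]]])[0] for k,z in zip('bcd',(18,22,26))]); board()
E
```

```text
sq 35.0572639059035
grip 34.60351936388146 29.999828785657883
lift 35.047353446057556 [-0.6  0.2 -0.7]
contact True [571.6 -34.  122. ] [-0.2  0.5  5.2] expected 122
109.4417
candle [266.1 338.7   0. ]
gift [721.3 303.    0. ]
b [209.9 402.6]
c [210.3 399.9]
d [210.6 397.1]
[array([256.8, 178.3]), array([256.7, 183.6]), array([256.7, 189.7])]
board fit 0.9616951915240424 [570.6 -34.1] 4.093906854275663
```

View pics/s11.png

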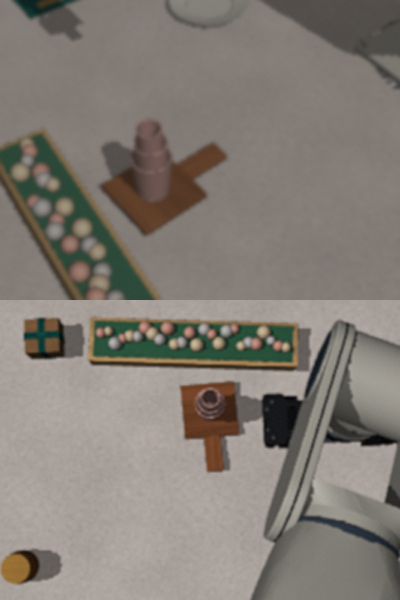

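View pics/w12.png

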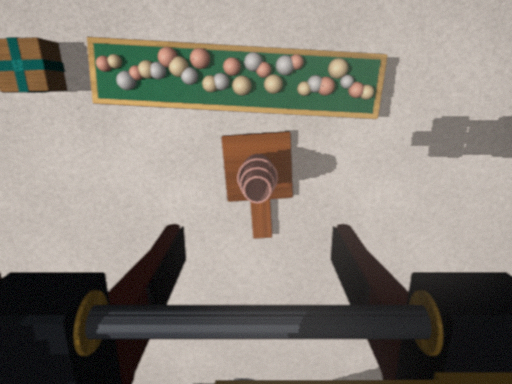

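The tower b, c, d stands upright in the middle of the board. The rims at about (257,178), (257,183) and (257,189) match the predictions, and the bystanders are in place. Handing in.

```bash
python3 -c "
from h import *
print(env.sign_off())"
```

```text
the job is handed in; nothing more can be done
None
```

The job is handed in: the board was stood on edge at the trough and laid over onto its feet, and the three pink cups there (b, c, d) are nested upright and fully seated in the middle of its square. The board was knocked about 40 mm aside on the way, so I moved the first cup to the new middle before adding the others.

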